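# Slide the pattern stand onto its mark and load the amber pattern

### The arm

A 6-joint arm with a two-finger parallel gripper is mounted at the origin on the work surface. World frame = base frame: x ahead of the robot, y to its left, z up, the work surface at z = 0. Lengths are in mm, angles in rad, forces in N, time in s.
With the tool pointing down it reaches from about 300 to 775 mm from the base axis. Payload 14.6 kg.
Tool frame: the origin (TCP) lies between the finger pads; the fingertips stand 25 mm ahead of it and the grasp point (between the pads) lies 6 mm ahead of it; z points along the fingers, y is the line along which they close (so a half turn about z gives the same grasp; the last joint's range is limited). The gripper opens to 94 mm and grips with 3 to 60 N. Pads are 16 mm wide; open, the fingers measure 119 mm over their backs; the gripper's body (75 mm by 177 mm) begins 78 mm behind the grasp point.
Start: joints at [1.076, 0.3, 1.521, -0, 1.321, -0.067], TCP at [228.175, 500.426, 230.446] pointing down, gripper open.
Joint ranges: [-3.03, 3.03], [-0.79, 2.21], [0.23, 2.52], [-1.04, 4.18], [0, 3.07], [-2.55, 2.55]. Speed limits (rad/s): [2.22, 2.22, 2.57, 3.14, 3.14, 3.14].

### API

Orientations are given as a rotation vector (axis times angle).
In Python, from rig import telemetry, imaging, order gives the robot as it stands.
- The arm moves only by the shell command python3 -m jog 'ROWS' [FORCE]. ROWS is JSON, a list of rows, each a list of 7 numbers: the turn, a rotation vector about the world's x, y, z in rad, then the shift along the world's x, y, z in mm, then the opening, from -1 (shut) to 1 (fully open). A call has 1 to 20 rows; each row is the pose to reach, as a shift and turn from the pose commanded when the call began; what a row does not reach only later rows make up. A row lasts 1/8 s, in which the tool goes at most 62.5 mm and 10.7 degrees, less where a joint would pass 70% of its speed; a pose out of reach is approached as far as the arm can. A call with a gripper value outside its range is refused whole. The fingers move at their own pace and stop on an object; FORCE is the grip in N (left out, the last holds). Time passes only in rows, so rows that repeat a pose let the fingers close. It gives the time, the measured TCP pose, the force, the opening and the grip force at its end, in the units of the state.
- telemetry.read_state(): the state, without advancing time (a new reading comes with each control period).
- imaging.read_camera(name): name is "side" or "top"; returns the picture (384x512x3 uint8, red, green, blue); there is no depth.
- imaging.camera_params(name): a dict with "intrinsics" (3x3 intrinsics, pixels), "k1" (the pictures are not rectified: a ray, as slopes to the right and down, at radius r is drawn at 1 + k1 r^2 times it, then the intrinsics apply), "origin" and "orientation" of the camera in the world. Camera axes: x right, y up, looking along -z (the intrinsics and any distortion apply to the point x, -y, -z); pixel columns grow to the right and rows downward; lengths in mm; the calibration is good to about 2 mm. A picture is of the moment at which its call begins. camera_params takes no time and is no camera call.
- order.finish_job(): hands the job in; it is judged then, once.
The state is a dict: "t": time; "joint_positions": joint angles; "dq": joint speeds; "tau": joint torques, N m; "tool_pos": TCP position; "tool_rot": TCP orientation; "contact_force": force on the tool from outside, world axes, zero at the start; "moment": the same for the moment, N m; "finger_gap": finger opening in mm; "finger_force": force on a finger pad.
Only numpy, scipy, OpenCV 4.12 (cv2) and the standard library are available. Lean on these libraries where they do the work, as an engineer would, in place of code of your own. Each camera call takes 0.05 s, during which the arm holds its last target. There are 200 camera calls.

### The job

Slide the grooved wooden pattern stand over the mat, flat on the mat all the way, until it sits inside the cream outline without crossing its lines. Then draw the amber pattern up out of the slotted rack and stand it on edge in the stand's groove, fully down and with its whole width in the groove, so that the stand is still inside the outline when you let go. Leave the other patterns and everything else on the bench where they are.

Things in the scene. Friction and masses are not known exactly. Their poses are not given: they have to be found in the camera images.
- stand: Pattern stand: loose wooden block, 140 mm (its x) x 100 mm (its y) x 34 mm high, about 0.5 kg, too wide to grip. A straight groove 13 mm wide and 24 mm deep (groove floor 10 mm above the underside) runs along its x axis through the middle of its top, open at both ends. Origin: centre of the underside.
- mark: Cream rectangular outline printed on the teal mat, flat (no height); inside it measures 164 mm (its x) x 124 mm (its y), line 6 mm wide. Origin: centre, at table level; z up.
- rack: Fixed slotted rack, wood, 130 mm (x) x 150 mm (y) x 30 mm high. Three slots along its x, at y = -50, 0 and +50 mm, each 104 mm long, 9 mm wide, 24 mm deep (slot floor 6 mm above the underside), closed at the ends. Each holds one pattern upright. Origin: centre of the underside.
- amber_pattern: Amber (orange) acrylic pattern plate standing on edge in one of the rack's slots: 100 mm wide (its x) x 6 mm thick (its y) x 110 mm high (its z), 0.07 kg; full width up to 70 mm height, above that a rounded top about 70 mm wide. Origin: centre of its lower edge.
- white_pattern: White acrylic pattern plate in another slot, 100 x 6 mm, about 106 mm high, stepped pointed top. Bystander. Origin: centre of its lower edge.
- blue_pattern: Dark blue acrylic pattern plate in another slot, 100 x 6 mm, 100 mm high, notched top. Bystander. Origin: centre of its lower edge.
- yellow_bottle: Yellow plastic bottle, 36 mm diameter, 85 mm high plus cap. Bystander. Origin: centre of its underside.
- dye_bottle: Small white bottle with blue band and black cap, 34 mm diameter, 65 mm high. Bystander. Origin: centre of its underside.
- blue_cup: Open blue plastic cup, 66 mm across, 85 mm high. Bystander. Origin: centre of its underside.
- grey_weight: Grey disc weight, 72 mm diameter, 22 mm high. Bystander. Origin: centre of its underside.
- thread_spool: Red spool, 40 mm diameter, 50 mm high. Bystander. Origin: centre of its underside.
- mallet: Hammer lying on the mat, 240 mm long. Bystander. Origin: underside near its middle.
- glue_jar: Amber jar with white lid, 56 mm diameter, 60 mm high. Bystander. Origin: centre of its underside.

How it is judged (in metres and radians):
On the way, in this order (a step that is already met when the one before it is completed fails the run):
1. the stand lies inside the outline while the amber pattern is still in the rack (x of stand in the frame of mark between -0.016 and 0.016 m and y of stand in the frame of mark between -0.016 and 0.016 m and angle between the x axis of stand and the x axis of mark, either way round below 0.2 rad and height (world z) of stand below 0.006 m and z of amber_pattern in the frame of rack below 0.02 m), for 0.2 s.
2. the amber pattern is drawn up clear of the rack (z of amber_pattern in the frame of rack above 0.035 m), for 0.1 s.
At the end, for the whole second after the job is handed in: Stand flat in the outline: centre within 16 mm along each axis, parallel within 0.2 rad. Amber pattern on edge at the bottom of its groove (lower edge 5-15 mm above the stand's underside, within 30 mm of mid-groove, tilt under 0.38 rad, along the groove within 0.2 rad). Both at rest (x of stand in the frame of mark between -0.016 and 0.016 m and y of stand in the frame of mark between -0.016 and 0.016 m and angle between the x axis of stand and the x axis of mark, either way round below 0.2 rad and height (world z) of stand below 0.006 m and x of amber_pattern in the frame of stand between -0.03 and 0.03 m and y of amber_pattern in the frame of stand between -0.008 and 0.008 m and z of amber_pattern in the frame of stand between 0.005 and 0.015 m and angle between amber_pattern's own z axis and vertical below 0.38 rad and angle between the x axis of amber_pattern and the x axis of stand, either way round below 0.2 rad and linear speed of each of amber_pattern, stand below 0.02 m/s); the robot touches nothing.
It fails at once if the stand is lifted or tipped (15 mm or 0.2 rad) (height (world z) of stand above 0.015 m or angle between stand's own z axis and vertical above 0.2 rad).
It fails at once if a bystander is moved by more than 30 mm or knocked over (distance of any of yellow_bottle, dye_bottle, blue_cup, grey_weight, thread_spool, mallet, glue_jar, white_pattern, blue_pattern from where it was at the start of the episode above 0.03 m or angle between any of yellow_bottle, dye_bottle, blue_cup, grey_weight, thread_spool, glue_jar, white_pattern, blue_pattern's own z axis and vertical above 0.5 rad).
It also fails if it takes over 72 s, if anything falls off the work surface, if the arm or the gripper's body presses on something with over 40 N, if the wrist force passes 120 N, or if a joint passes its speed limit or range.

## Working session

There is one attempt and no reset: what is moved stays moved. The work goes in short steps, Python scripts to look and compute and a shell command to move; the robot and the scene stay as the last step left them, time stands still between calls to the robot, and variables do not carry over. Pictures are saved under pics/ and viewed, at most 10 in all, crops included, and the job is handed in when it is done.

```bash
ls; mkdir -p pics
cat > h.py <<'E'
import numpy as np, cv2
from rig import telemetry, imaging, order
from scipy.spatial.transform import Rotation as R
def cam(n):
    p=imaging.camera_params(n); K=np.array(p["intrinsics"]); o=np.array(p["origin"],float); q=np.array(p["orientation"],float)
    M=q if q.shape==(3,3) else R.from_rotvec(q).as_matrix()
    return K,p["k1"],o,M
def ray(n,px):
    K,k,o,M=cam(n); px=np.array(px,float).reshape(-1,1,2)
    u=cv2.undistortPoints(px,K,np.array([k,0,0,0.]),None,None).reshape(-1,2)
    return o,np.c_[u[:,0],-u[:,1],-np.ones(len(u))]@M.T
def plane(n,px,z):
    o,d=ray(n,px); return o+d*((z-o[2])/d[:,2])[:,None]
def proj(n,P):
    K,k,o,M=cam(n); c=(np.array(P,float).reshape(-1,3)-o)@M
    s=np.c_[c[:,0],-c[:,1]]/-c[:,2:]; s*=1+k*(s**2).sum(1,keepdims=True)
    return s@K[:2,:2].T+K[:2,2]
def snap(n,f=None):
    im=imaging.read_camera(n)[:,:,::-1].copy()
    if f: cv2.imwrite('pics/'+f,im)
    return im
E
python3 - <<'E'
from h import *
a=snap('top','top0.png');b=snap('side','side0.png')
for n in('top','side'): print(imaging.camera_params(n))
s=telemetry.read_state();print(s)
E
```

```text
pics
{'intrinsics': array([[447.80109018,   0.        , 254.14626589],
       [  0.        , 447.80109018, 190.25804732],
       [  0.        ,   0.        ,   1.        ]]), 'k1': -0.16399146061837772, 'origin': array([ 327.93254062,  -51.60773679, 1541.40875012]), 'orientation': array([ 0.12513223, -0.12680975, -1.56874608])}
{'intrinsics': array([[412.07201226,   0.        , 259.04072542],
       [  0.        , 412.07201226, 189.04066406],
       [  0.        ,   0.        ,   1.        ]]), 'k1': -0.027104197320587508, 'origin': array([258.44269775, 589.82550626, 930.51700278]), 'orientation': array([ 0.22149243, -0.90004122, -2.57596924])}
{'t': 0.1, 'joint_positions': array([ 1.07637910e+00,  3.00400935e-01,  1.52149900e+00,  1.57160529e-06,
        1.32072424e+00, -6.66210739e-02]), 'dq': array([ 0.00094503, -0.00325148, -0.00116063,  0.00062363,  0.00099888,
        0.00101759]), 'tau': array([ 1.40149579e-03, -5.32639825e+01, -3.53287625e+01,  7.09608220e-02,
        2.34620314e-02, -2.35176043e-05]), 'tool_pos': array([228.09042457, 500.24560491, 229.95953199]), 'tool_rot': array([-6.66807805e-01, -3.06971755e+00,  1.55617633e-03]), 'contact_force': array([-0.04390991,  0.23438306, -0.66207849]), 'moment': array([-0.01352332,  0.08395459,  0.0041455 ]), 'finger_force': 0.0, 'finger_gap': 93.7145745228945}
```

View pics/top0.png

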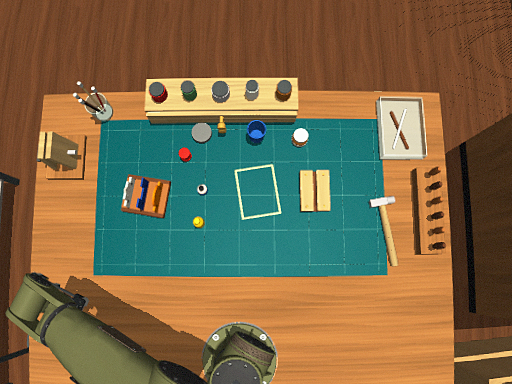

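View pics/side0.png

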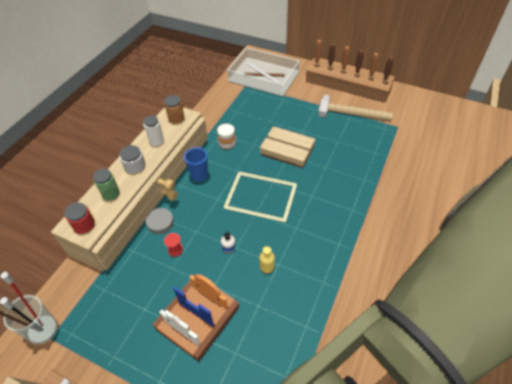

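The top view shows the rack at about (147,196), with amber as its right-hand plate. The outline is at (258,191) and the stand at (315,190), its groove nearly vertical in the image. In the side view, amber is the upper-right plate at (208,290). Next I'll measure these.

```bash
cat >> h.py <<'E'
def blob(m,c):
    cs,_=cv2.findContours(m.astype(np.uint8),cv2.RETR_EXTERNAL,cv2.CHAIN_APPROX_NONE)
    return max([k for k in cs if min(abs(cv2.pointPolygonTest(k,c,True)),0 if cv2.pointPolygonTest(k,c,False)>=0 else 1e9)<12],key=cv2.contourArea)[:,0]
def fit(n,px,z):
    P=plane(n,px,z)[:,:2].astype(np.float32); (c,s,a)=cv2.minAreaRect(P)
    if s[0]<s[1]: s=s[::-1]; a+=90
    return np.round(c,1),np.round(s,1),round((a+90)%180-90,1) # angle of long side in world, deg
def notteal(im):
    h=cv2.cvtColor(im,cv2.COLOR_BGR2HSV); return ~((h[...,0]>75)&(h[...,0]<105)&(h[...,1]>90))
def stand(im,c=(315,190)):
    return fit('top',blob(notteal(im),c),34)
E
python3 - <<'E'
from h import *
a=cv2.imread('pics/top0.png');b=cv2.imread('pics/side0.png')
m=notteal(a)
print('stand',stand(a))
print('mark outer',fit('top',blob(m,(240,190)),0))
print('rack',fit('top',blob(m,(147,196)),30))
h=cv2.cvtColor(a,cv2.COLOR_BGR2HSV)
for nm,c in (('yb',(198,222)),('dye',(202,189)),('spool',(185,154)),('jar',(300,137)),('cup',(256,132))):
    k=blob(m,c); print(nm,plane('top',k.mean(0),40).round())
hb=cv2.cvtColor(b,cv2.COLOR_BGR2HSV)
for n,im,(x0,y0,x1,y1) in (('top',a,(118,170,175,220)),('side',b,(150,265,245,360))):
    cv2.imwrite(f'pics/c_{n}.png',cv2.resize(im[y0:y1,x0:x1],None,fx=7,fy=6 if n=='side' else 7,interpolation=cv2.INTER_CUBIC))
c=np.vstack([cv2.resize(a[165:225,115:181],(660,600))[:,:400*2]])
both=np.hstack([cv2.resize(a[165:225,115:181],(385,350),interpolation=2),cv2.resize(b[265:360,150:245],(350,350),interpolation=2)])
cv2.imwrite('pics/crop0.png',both)
E
```

```text
stand (array([622.6, -62. ]), array([2104.2, 1485.6]), 90.0)
mark outer (array([629.2, -62.3]), array([2151.7, 1519.1]), 90.0)
rack (array([623.4, -62.1]), array([2109.8, 1489.6]), 90.0)
yb [[567. -58.  40.]]
dye [[567. -58.  40.]]
spool [[567. -58.  40.]]
jar [[567. -58.  40.]]
cup [[567. -58.  40.]]
```

View pics/crop0.png

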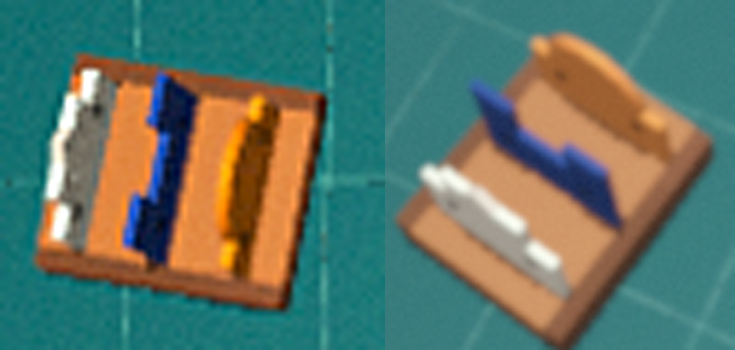

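The crop shows amber in the slot on the -y side of the rack. The rounded top edge is leaning nowhere obvious. I'll redo the blobs within local windows.

```bash
cat >> h.py <<'E'
def win(m,c,r=42):
    w=np.zeros(m.shape,np.uint8); w[c[1]-r:c[1]+r,c[0]-r:c[0]+r]=1
    n,l,st,ce=cv2.connectedComponentsWithStats(cv2.morphologyEx((m*w).astype(np.uint8),cv2.MORPH_OPEN,np.ones((2,2))))
    i=min([j for j in range(1,n) if st[j,4]>25],key=lambda j:np.hypot(*(ce[j]-c)))
    return np.argwhere(l==i)[:,::-1].astype(np.float32)
def stand(im,c=(315,190)):
    h=cv2.cvtColor(im,cv2.COLOR_BGR2HSV); m=(h[...,0]<35)&(h[...,2]>60)&(h[...,1]>75)
    return fit('top',win(m,c),34)
E
python3 - <<'E'
from h import *
a=cv2.imread('pics/top0.png');b=cv2.imread('pics/side0.png')
m=notteal(a); h=cv2.cvtColor(a,cv2.COLOR_BGR2HSV)
print('stand',stand(a), fit('top',win(m,(315,190),30),34),h[190,310],h[170,250],a[170,240])
mk=win(m,(258,191),33); print('mark',len(mk),fit('top',mk,0))
print('rack',fit('top',win(m,(147,196)),30))
for nm,c in (('yb',(198,222)),('dye',(202,189)),('spool',(185,154)),('jar',(300,137)),('cup',(256,132)),('weight',(201,132))):
    k=win(m,c,14); print(nm,plane('top',k.mean(0),40).round()[0])
hh=h[...,0]; am=(hh>8)&(hh<22)&(h[...,1]>215)&(h[...,2]>130)
print(h[190:202,153:160,:][::4].tolist(), h[205,170].tolist(), h[205,135].tolist())
hb=cv2.cvtColor(b,cv2.COLOR_BGR2HSV); print(hb[285:295:3,205:215:3].tolist(),hb[305,220].tolist())
s=proj('top',[[400,0,0],[500,0,0],[500,100,0]]);print(s)
E
```

```text
stand (array([ 568.1, -263.5]), array([143. , 100.1]), -1.0) (array([ 567.7, -263.2]), array([142.1, 106. ]), 0.0) [ 23 106 250] [ 92 240 117] [215 255 255]
mark 469 (array([570.5, -67.9]), array([179.6, 139.5]), 8.9)
rack (array([551.3, 319.9]), array([161.3, 132.4]), 80.9)
yb [460. 131.  40.]
dye [572. 122.  40.]
spool [694. 183.  40.]
jar [ 754. -215.   40.]
cup [788. -63.  40.]
weight [785. 128.  40.]
[[[15, 200, 245], [20, 255, 255], [16, 255, 242], [15, 255, 119], [15, 242, 116], [15, 237, 111], [15, 255, 117]], [[22, 252, 255], [18, 246, 248], [15, 255, 122], [13, 225, 118], [13, 238, 122], [13, 214, 124], [15, 244, 115]], [[18, 255, 255], [16, 255, 196], [14, 241, 108], [16, 255, 116], [16, 253, 121], [13, 234, 120], [14, 255, 105]]] [86, 122, 125] [14, 207, 249]
[[[13, 177, 157], [13, 174, 167], [14, 160, 225], [14, 122, 213]], [[13, 175, 157], [13, 177, 157], [13, 174, 163], [14, 165, 209]], [[13, 179, 157], [13, 177, 157], [13, 177, 157], [13, 181, 161]], [[13, 173, 153], [13, 175, 159], [13, 176, 158], [13, 181, 156]]] [13, 167, 148]
[[238.65217514 241.2843696 ]
 [238.73596642 212.32628874]
 [209.90420309 212.34090695]]
```

```bash
python3 -m jog '[[0,0,-0.18,20,-60,0,1],[0,0,-0.36,40,-120,0,1],[0,0,-0.54,65,-180,0,1],[0,0,-0.72,90,-240,0,1],[0,0,-0.9,115,-300,0,1],[0,0,-1.08,140,-360,0,1],[0,0,-1.143,165,-420,0,1],[0,0,-1.143,190,-480,0,1],[0,0,-1.143,215,-540,0,1],[0,0,-1.143,240,-600,0,1],[0,0,-1.143,265,-660,0,1],[0,0,-1.143,290,-720,0,1],[0,0,-1.143,315,-780,0,1],[0,0,-1.143,340,-846,0,1],[0,0,-1.143,340,-846,0,1],[0,0,-1.143,340,-846,0,1],[0,0,-1.143,340,-846,0,1]]'
```

```text
t: 2.22
tool_pos: [568.0, -345.0, 230.1]
tool_rot: [-2.221, -2.221, 0.0]
contact_force: [0.0, 0.2, -0.4]
finger_gap: 93.9
finger_force: 0.0
```

```bash
python3 -m jog '[[0,0,0,0,0,-60,1],[0,0,0,0,0,-120,1],[0,0,0,0,0,-170,1],[0,0,0,0,0,-196,1],[0,0,0,0,0,-196,1],[0,0,0,0,8,-196,1],[0,0,0,0,16,-196,1],[0,0,0,0,22,-196,1],[0,0,0,0,28,-196,1],[0,0,0,0,34,-196,1],[0,0,0,0,42,-196,1],[0,0,0,0,50,-196,1],[0,0,0,0,58,-196,1],[0,0,0,0,66,-196,1],[0,0,0,0,74,-196,1],[0,0,0,0,80,-196,1],[0,0,0,0,80,-196,1]]'
python3 - <<'E'
from h import *
a=snap('top','top1.png'); print(telemetry.read_state()['contact_force'])
c=tuple(int(v) for v in proj('top',[[568,-220,34]])[0]); print(c,stand(a,c))
E
```

```text
t: 4.35
tool_pos: [568.2, -265.2, 34.6]
tool_rot: [-2.221, -2.222, -0.0]
contact_force: [0.5, -0.2, 1.0]
finger_gap: 93.9
finger_force: 0.1
[ 0.31572533 -0.56419508  0.47960397]
(302, 191) (array([ 546.1, -254.3]), array([275.4, 209.7]), -8.8)
```

View pics/top1.png

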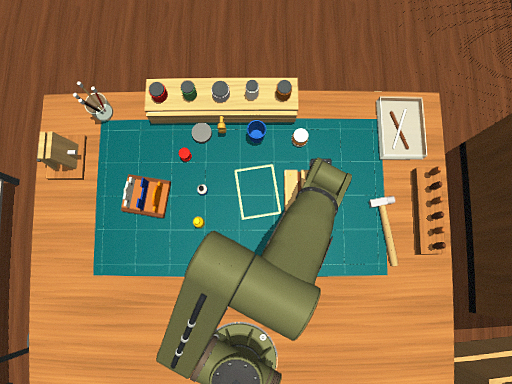

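The stand is moving with the fingers: its left edge is at column ~284 and the arm covers the rest. I'll check that edge to calibrate the contact offset.

Run:
```python
from h import *
a=cv2.imread('pics/top1.png'); h=cv2.cvtColor(a,cv2.COLOR_BGR2HSV)
m=(h[...,0]<35)&(h[...,2]>150)&(h[...,1]<140)&(h[...,1]>60)
for r in range(172,206,6):
    x=[c for c in range(276,305) if m[r,c]][:1]
    if x: print(r,x,plane('top',[[x[0]-.5,r]],34).round(1))
snap('side','side1.png')
```

```text
172 [284] [[ 635.2 -154.4   34. ]]
178 [285] [[ 614.2 -157.6   34. ]]
184 [285] [[ 593.3 -157.3   34. ]]
190 [285] [[ 572.5 -157.    34. ]]
196 [285] [[ 551.8 -156.8   34. ]]
202 [285] [[ 531.2 -156.5   34. ]]
```

View pics/side1.png

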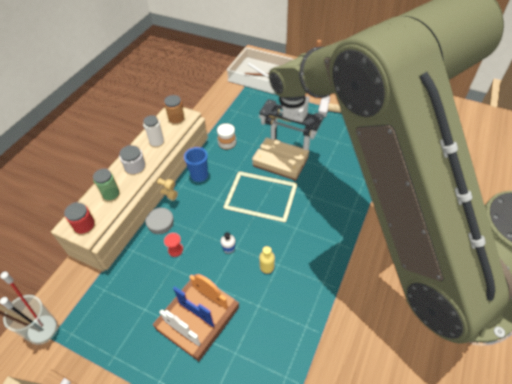

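```bash
python3 -m jog '[[0,0,0.01,1,8,0,1],[0,0,0.02,2,16,0,1],[0,0,0.033,3,24,0,1],[0,0,0.046,4,32,0,1],[0,0,0.06,5,40,0,1],[0,0,0.073,6,48,0,1],[0,0,0.086,7,56,0,1],[0,0,0.1,8,64,0,1],[0,0,0.113,9,72,0,1],[0,0,0.126,10,80,0,1],[0,0,0.14,10.5,88,0,1],[0,0,0.15,11,96,0,1],[0,0,0.155,11.5,104,0,1],[0,0,0.155,11.5,110,0,1],[0,0,0.155,11.5,116,0,1],[0,0,0.155,11.5,122,0,1],[0,0,0.155,11.5,128,0,1],[0,0,0.155,11.5,132,0,1],[0,0,0.155,11.5,132,0,1]]'
python3 -m jog '[[0,0,0,2,-12,0,1],[0,0,0,3,-20,0,1],[0,0,0,3,-20,40,1],[0,0,0,3,-60,100,1],[0,0,0,-20,-120,140,1],[0,0,0,-60,-180,160,1],[0,0,0,-120,-240,160,1],[0,0,0,-160,-300,160,1],[0,0,0,-160,-340,160,1],[0,0,0,-160,-340,160,1]]'
python3 - <<'E'
from h import *
a=snap('top','top2.png'); h=cv2.cvtColor(a,cv2.COLOR_BGR2HSV)
m=(h[...,0]<35)&(h[...,2]>60)&(h[...,1]>75)
c=tuple(int(v) for v in proj('top',[[570,-76,34]])[0])
m2=cv2.morphologyEx(m.astype(np.uint8),cv2.MORPH_OPEN,np.ones((5,5)))
print(c,fit('top',win(m2,c,40),34))
crop=np.hstack([cv2.resize(a[150:230,220:320],(500,400),interpolation=2)]); cv2.imwrite('pics/crop2.png',crop)
E
```

```text
t: 6.82
tool_pos: [579.8, -133.2, 34.5]
tool_rot: [-2.042, -2.387, -0.0]
contact_force: [0.5, -0.8, -0.3]
finger_gap: 93.9
finger_force: 0.0
t: 8.07
tool_pos: [417.5, -476.6, 194.6]
tool_rot: [2.046, 2.384, -0.0]
contact_force: [0.2, 1.1, -0.0]
finger_gap: 93.9
finger_force: 0.0
(260, 190) (array([570.3, -76.6]), array([140.9, 100.1]), 8.8)
```

View pics/crop2.png

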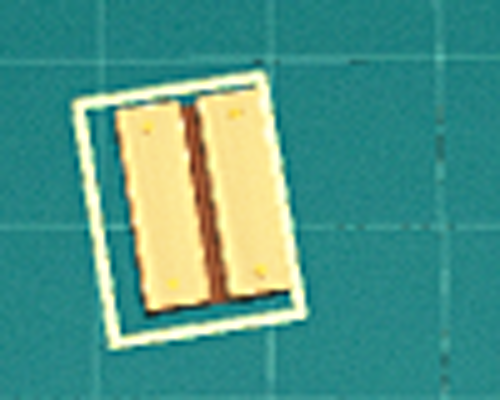

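The stand is parallel in the outline and needs ~8.7 mm more in +y. I'll return for a small push.

```bash
python3 -m jog '[[0,0,0,50,60,0,1],[0,0,0,100,120,0,1],[0,0,0,140,180,0,1],[0,0,0,162,240,-20,1],[0,0,0,162,290,-60,1],[0,0,0,163,316,-100,1],[0,0,0,163,316,-150,1],[0,0,0,163,316,-160,1],[0,0,0,163,316,-160,1],[0,0,0,162,324,-160,1],[0,0,0,161,332,-160,1],[0,0,0,160.5,337,-160,1],[0,0,0,160,341,-160,1],[0,0,0,159.3,345,-160,1],[0,0,0,158.7,349,-160,1],[0,0,0,158.7,349,-160,1]]'
python3 -m jog '[[0,0,0,2,-12,0,1],[0,0,0,3,-20,0,1],[0,0,0,3,-20,40,1],[0,0,0,3,-40,100,1],[0,0,0,-20,-60,140,1],[0,0,0,-60,-80,170,1],[0,0,0,-110,-90,196,1],[0,0,0,-150,-60,196,1],[0,0,0,-180,0,196,1],[0,0,0,-180,60,196,1],[0,0,0,-180,120,196,1],[0,0,0,-180,180,196,1],[0,0,0,-180,240,196,1],[0,0,0,-180,240,196,1],[0,0,0,-180,240,196,1]]'
python3 - <<'E'
from h import *
a=snap('top','top3.png'); b=snap('side','side3.png'); h=cv2.cvtColor(a,cv2.COLOR_BGR2HSV)
m=(h[...,0]<35)&(h[...,2]>60)&(h[...,1]>75)
c=tuple(int(v) for v in proj('top',[[569,-68,34]])[0])
m2=cv2.morphologyEx(m.astype(np.uint8),cv2.MORPH_OPEN,np.ones((5,5)))
print(c,fit('top',win(m2,c,40),34))
cv2.imwrite('pics/crop3.png',np.hstack([cv2.resize(a[160:225,110:300],(570,195*2//2),interpolation=2)]))
# predicted amber: rack centre guess and slot
E
```

```text
t: 10.12
tool_pos: [578.6, -124.5, 34.7]
tool_rot: [2.042, 2.386, 0.001]
contact_force: [1.4, -1.5, 1.5]
finger_gap: 93.8
finger_force: 1.0
t: 12.0
tool_pos: [398.4, 114.9, 230.3]
tool_rot: [-2.042, -2.387, 0.001]
contact_force: [0.6, -0.9, -0.3]
finger_gap: 94.0
finger_force: 0.0
(258, 191) (array([569.7, -69.2]), array([141. , 101.2]), 8.9)
```

View pics/top3.png

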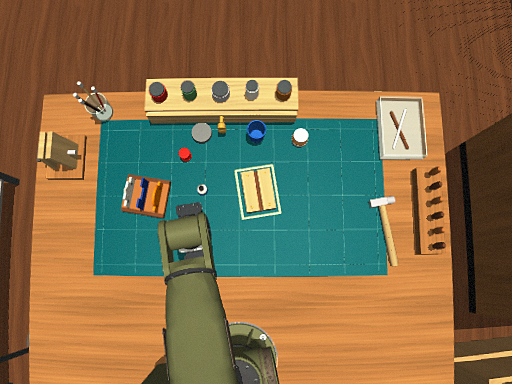

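The stand sits centred in the outline, at (569.7, -69.2, 8.9°) against the mark's (570.5, -67.9, 8.9°). Next I'll locate the amber plate.

Run:
```python
from h import *
a=cv2.imread('pics/top0.png'); b=cv2.imread('pics/side0.png')
P=plane('top',[[128.7,174.9],[170.7,180.8]],30)[:,:2]; print('rim TL,TR',P.round(1),np.linalg.norm(P[0]-P[1]))
u=(P[0]-P[1])/np.linalg.norm(P[0]-P[1]); ang=np.degrees(np.arctan2(u[1],u[0])); ex=np.array([u[1],-u[0]]); c=P.mean(0)-65*ex
print('ang y',ang,'rack c',c,'slot -50',c-50*u)
h=cv2.cvtColor(a,cv2.COLOR_BGR2HSV); m=(h[...,0]>13)&(h[...,1]>235)&(h[...,2]>185)
w=np.zeros_like(m); w[172:216,148:166]=1; p=np.argwhere(m&w)[:,::-1].astype(float)
print('orange rows',p[:,1].min(),p[:,1].max())
for r in range(int(p[:,1].min()),int(p[:,1].max())+1,2):
    q=p[p[:,1]==r]
    if len(q): print(q[0],len(q),plane('top',q[:1]*.5+q[-1:]*.5,116)[0,:2].round(1),plane('top',q[:1]*.5+q[-1:]*.5,76)[0,:2].round(1))
# side: crown ends / rim corners
cv=lambda x,y:[150+(x-385)*95/350,265+y*95/350]
S=plane('side',[cv(712,140),cv(400,215),cv(557,330)],30); print('side rim corners',S.round(1))
Q=plane('side',[cv(535,45),cv(665,125)],76);print('side shoulders',Q.round(1))
```

```text
rim TL,TR [[627.3 383.6]
 [605.9 234.4]] 150.65116052316955
ang y 81.84128636975387 rack c [552.29342687 318.21794249] slot -50 [545.19764284 268.72400499]
orange rows 182.0 210.0
[159. 182.] 1 [586.3 256.6] [593.5 265.3]
[158. 184.] 2 [579.7 258.1] [586.7 266.8]
[156. 186.] 1 [573.1 266.1] [579.9 275. ]
[155. 188.] 2 [566.5 267.5] [573.2 276.5]
[154. 190.] 2 [559.9 270.6] [566.4 279.7]
[154. 192.] 2 [553.3 270.4] [559.6 279.4]
[153. 194.] 2 [546.7 273.5] [552.9 282.6]
[153. 196.] 2 [540.2 273.3] [546.1 282.4]
[153. 198.] 2 [533.6 273. ] [539.4 282.1]
[152. 200.] 2 [527.1 276.1] [532.6 285.3]
[153. 202.] 1 [520.5 274.2] [525.9 283.4]
[153. 204.] 1 [514. 274.] [519.2 283.2]
[154. 206.] 1 [507.5 270.5] [512.5 279.6]
[154. 208.] 1 [501.  270.3] [505.8 279.4]
[154. 210.] 1 [494.5 270.1] [499.1 279.2]
side rim corners [[477.5 264.7  30. ]
 [628.6 386.8  30. ]
 [507.3 405.8  30. ]]
side shoulders [[593.8 271.6  76. ]
 [496.1 284.5  76. ]]
```

```bash
python3 -m jog '[[0,0,0.18,30,30,0,0.2],[0,0,0.36,60,60,0,-0.23],[0,0,0.54,90,90,0,-0.23],[0,0,0.72,120,130,0,-0.23],[0,0,0.9,147.6,156.6,0,-0.23],[0,0,1.08,147.6,156.6,0,-0.23],[0,0,1.264,147.6,156.6,0,-0.23],[0,0,1.264,147.6,156.6,-20,-0.23],[0,0,1.264,147.6,156.6,-45,-0.23],[0,0,1.264,147.6,156.6,-70,-0.23],[0,0,1.264,147.6,156.6,-70,-0.23],[0,0,1.264,147.6,156.6,-70,-0.23]]'
python3 - <<'E'
from h import *
b=snap('side'); o=proj('side',[[546,272,135]])[0]; print(o)
x,y=int(o[0]),int(o[1])
cv2.imwrite('pics/crop4.png',cv2.resize(b[y-50:y+70,x-70:x+70],(700,600),interpolation=2))
E
```

```text
t: 13.6
tool_pos: [546.8, 271.3, 161.6]
tool_rot: [0.24, 3.131, 0.001]
contact_force: [-0.4, -0.2, 0.0]
finger_gap: 36.2
finger_force: 0.0
[205.8348853  273.22001131]
```

View pics/crop4.png

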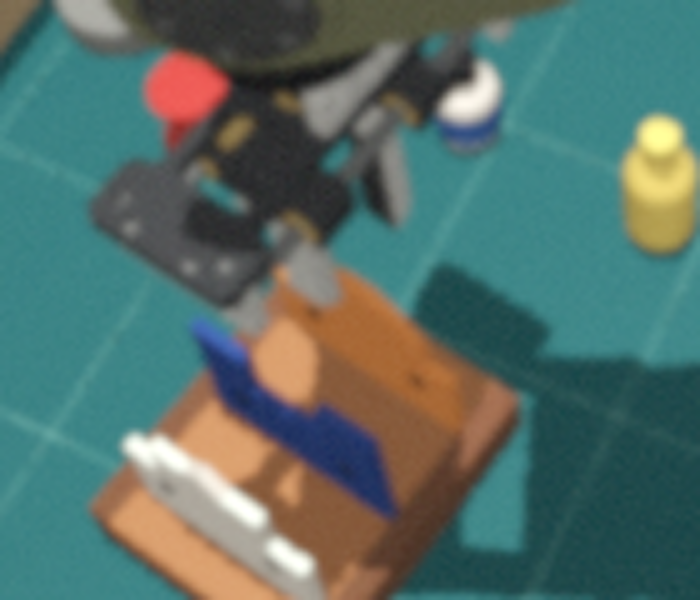

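The side crop shows the two fingers straddling the amber crown, with the near finger at (320,290) between blue and amber and the far one at (390,200) beyond amber. I'll descend and close gently.

```bash
python3 -m jog '[[0,0,0,0,0,-15,-0.23],[0,0,0,0,0,-30,-0.23],[0,0,0,0,0,-45,-0.23],[0,0,0,0,0,-60,-0.23],[0,0,0,0,0,-73,-0.23],[0,0,0,0,0,-73,-0.23]]' 6; python3 -m jog '[[0,0,0,0,0,0,-0.5],[0,0,0,0,0,0,-0.7],[0,0,0,0,0,0,-0.8],[0,0,0,0,0,0,-0.9],[0,0,0,0,0,0,-1],[0,0,0,0,0,0,-1],[0,0,0,0,0,0,-1]]' 6
python3 - <<'E'
from h import *
s=telemetry.read_state(); print(s['tool_pos'],s['contact_force'],s['moment'],s['finger_gap'],s['finger_force'])
b=snap('side'); o=proj('side',[[546,272,100]])[0]; x,y=int(o[0]),int(o[1])
cv2.imwrite('pics/crop5.png',cv2.resize(b[y-50:y+70,x-70:x+70],(700,600),interpolation=2))
E
```

```text
t: 14.4
tool_pos: [545.6, 271.9, 86.2]
tool_rot: [-0.238, -3.131, 0.001]
contact_force: [0.3, 0.2, -0.4]
finger_gap: 36.1
finger_force: 0.0
t: 15.28
tool_pos: [546.1, 272.3, 87.7]
tool_rot: [0.238, 3.132, 0.001]
contact_force: [1.3, 4.8, 1.7]
finger_gap: 6.9
finger_force: 6.0
[546.13806147 272.34053408  87.71300592] [1.29759828 4.82818781 1.67093816] [ 1.16973108 -0.19165019 -0.06991987] 6.874865474196257 5.99932886660099
```

View pics/crop5.png

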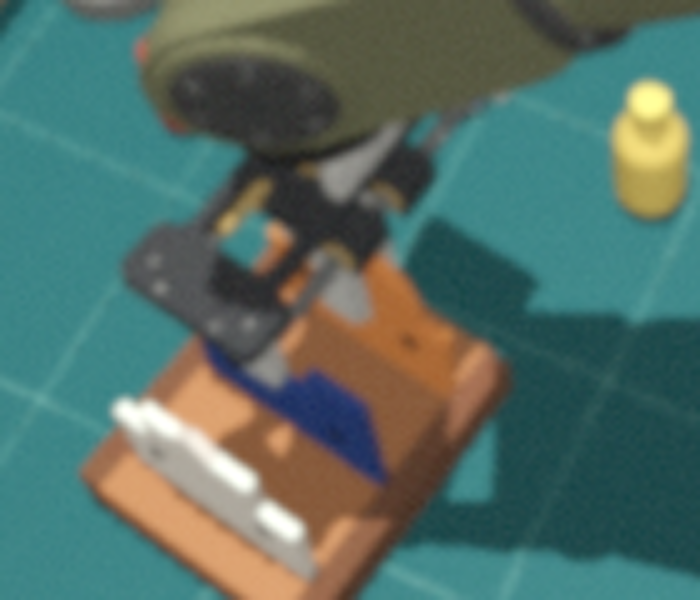

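Gripped, with a 4.8 N side force in +y, so the tool sits slightly to -y of the plate. I'll nudge it to relieve that.

```bash
python3 -m jog '[[0,0,0,0.2,1,0,-1],[0,0,0,0.3,2,0,-1],[0,0,0,0.3,2,0,-1]]' 6;  python3 -m jog '[[0,0,0,0.2,1.5,0,-1],[0,0,0,0.3,1.5,0,-1],[0,0,0,0.3,1.5,0,-1]]' 6
```

```text
t: 15.7
tool_pos: [546.4, 274.0, 87.6]
tool_rot: [0.238, 3.132, -0.0]
contact_force: [1.3, 3.5, 3.4]
finger_gap: 6.3
finger_force: 6.0
t: 16.08
tool_pos: [546.5, 274.8, 87.5]
tool_rot: [-0.238, -3.132, 0.002]
contact_force: [-1.1, -2.1, 6.5]
finger_gap: 6.1
finger_force: 6.0
```

```bash
python3 -m jog '[[0,0,0,0,0,0,-1],[0,0,0,0,0,0,-1],[0,0,0,0,0,4,-1],[0,0,0,0,0,8,-1],[0,0,0,0,0,12,-1],[0,0,0,0,0,12,-1]]' 25;  python3 -m jog '[[0,0,0,0,0,8,-1],[0,0,0,0,0,18,-1],[0,0,0,0,0,30,-1],[0,0,0,0,0,45,-1],[0,0,0,0,0,65,-1],[0,0,0,0,0,90,-1],[0,0,0,0,0,118,-1],[0,0,0,0,0,118,-1],[0,0,0,0,0,118,-1]]' 25
python3 - <<'E'
from h import *
b=snap('side'); o=proj('side',[[546,275,190]])[0]; x,y=int(o[0]),int(o[1])
cv2.imwrite('pics/crop6.png',cv2.resize(b[y-30:y+110,x-80:x+80],(700,600),interpolation=2)); print(x,y)
E
```

```text
t: 16.82
tool_pos: [546.7, 275.6, 99.8]
tool_rot: [0.238, 3.132, 0.0]
contact_force: [0.2, 0.3, -0.4]
finger_gap: 5.8
finger_force: 25.0
t: 17.95
tool_pos: [546.3, 275.4, 216.7]
tool_rot: [-0.238, -3.132, 0.001]
contact_force: [-0.6, -0.3, -0.3]
finger_gap: 5.9
finger_force: 25.0
201 261
```

View pics/crop6.png

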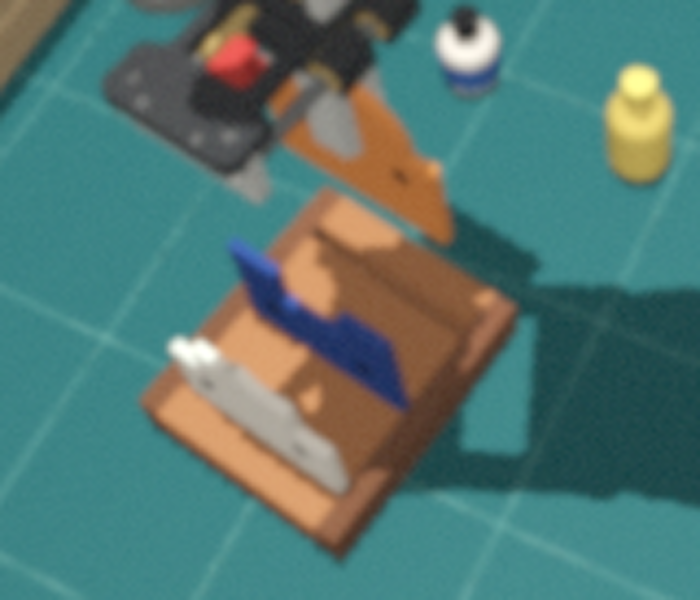

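Amber is held, hanging upright and clear of the rack, while the white and blue plates are undisturbed. I'll check where it sits along its width from the bottom corner.

Run:
```python
from h import *
px=[[121+450/4.375,231+242/4.2857],[121+290/4.375,231+150/4.2857]]
o,d=ray('side',px); an=np.radians(-8.7); e=np.array([np.cos(an),np.sin(an),0]); n=np.array([-e[1],e[0],0]); c=np.array([546.6,275.5,0])
for k in d:
    P=o+k*((c-o)@n/(k@n)); print(P.round(1),'along',((P-c)@e).round(1))
# target
th=np.radians(8.9); print('stand', 569.7,-69.2)
```

```text
[497.1 283.1 129.9] along -50.1
[597.4 267.7 120.2] along 51.3
stand 569.7 -69.2
```

```bash
python3 -m jog '[[0,0,0.05,2,-40,0,-1],[0,0,0.1,5,-90,0,-1],[0,0,0.15,9,-140,0,-1],[0,0,0.2,13,-190,0,-1],[0,0,0.25,17,-240,0,-1],[0,0,0.3,20,-290,0,-1],[0,0,0.307,23.1,-325,0,-1],[0,0,0.307,23.1,-343.7,0,-1],[0,0,0.307,23.1,-343.7,-30,-1],[0,0,0.307,23.1,-343.7,-60,-1],[0,0,0.307,23.1,-343.7,-82,-1],[0,0,0.307,23.1,-343.7,-82,-1],[0,0,0.307,23.1,-343.7,-82,-1]]' 25
python3 - <<'E'
from h import *
s=telemetry.read_state(); print(s['tool_pos'],s['tool_rot'])
b=snap('side','side7.png'); a=snap('top','top7.png')
o=proj('side',[[570,-68,45]])[0]; x,y=int(o[0]),int(o[1]); print(x,y)
o=proj('top',[[570,-68,45]])[0]; u,v=int(o[0]),int(o[1]); print(u,v)
cv2.imwrite('pics/crop7.png',np.hstack([cv2.resize(b[y-40:y+40,x-40:x+40],(480,480),interpolation=2),cv2.resize(a[v-32:v+48,u-25:u+25],(300,480),interpolation=2)]))
E
```

```text
t: 19.62
tool_pos: [570.0, -67.9, 136.3]
tool_rot: [-0.244, 3.131, -0.0]
contact_force: [0.8, 0.6, -1.2]
finger_gap: 6.2
finger_force: 25.0
[570.00957163 -67.90219667 136.25281711] [-2.43963452e-01  3.13129227e+00 -3.17795585e-04]
262 184
258 190
```

View pics/crop7.png

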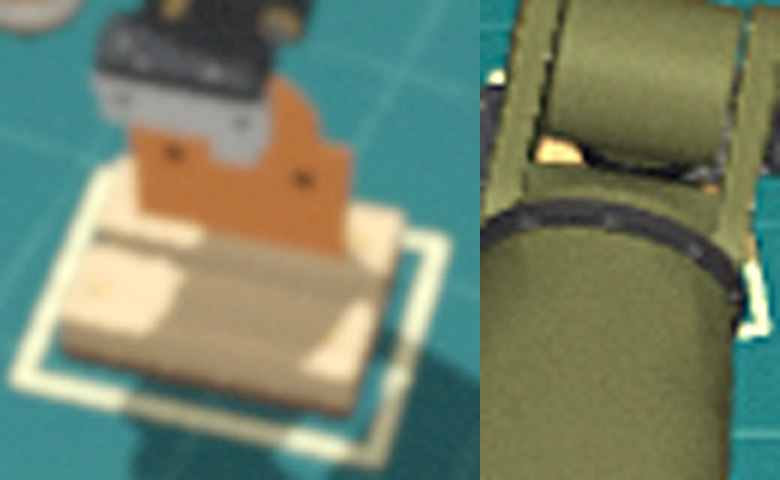

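The side crop shows the plate upright above the stand, its bottom corners at crop (140,212) and (345,253), and the groove line starting at (95,235). That was the 11th picture viewed, one over the limit of 10, so from here I'll use numbers only.

Run:
```python
from h import *
a=cv2.imread('pics/top3.png'); b=cv2.imread('pics/side3.png'); b7=cv2.imread('pics/side7.png')
th=np.radians(8.9); e=np.array([np.cos(th),np.sin(th),0]); n=np.array([-e[1],e[0],0]); S=np.array([569.7,-69.2,0])
# groove centre across: dark band between the two bright top faces
def scan(nm,im,s,z=34):
    t=np.arange(-35,35.1,.5); P=S+s*e+t[:,None]*n+[0,0,z]
    uv=proj(nm,P).astype(np.float32)
    g=cv2.remap(im,uv[:,:1],uv[:,1:],cv2.INTER_LINEAR)[:,0].astype(float).sum(1)
    d=np.diff(g); i=np.argmin(d[20:120])+20; j=np.argmax(d[20:120])+20
    lo=t[g<(g.max()+g.min())/2]; return lo.min(),lo.max(),round(t[i],1),round(t[j],1)
for s in (-50,-30,-10,10,30,50): print(s,'top',scan('top',a,s),'side',scan('side',b,s))
# plate bottom corners in hover, front face, using side view
c=np.array([570.0,-67.9,0]); 
pred=proj('side',[c+50*e+3*n+[0,0,54.8],c-50*e+3*n+[0,0,54.8]]); print('pred',pred.round(1),'obs',[[222+140/6,144+212/6],[222+345/6,144+253/6]])
```

```text
-50 top (np.float64(-4.0), np.float64(8.5), np.float64(-6.5), np.float64(8.0)) side (np.float64(-24.0), np.float64(35.0), np.float64(-25.0), np.float64(-9.5))
-30 top (np.float64(-4.5), np.float64(8.5), np.float64(-4.0), np.float64(7.5)) side (np.float64(-14.0), np.float64(34.5), np.float64(22.0), np.float64(-8.5))
-10 top (np.float64(-4.0), np.float64(9.0), np.float64(-5.5), np.float64(8.5)) side (np.float64(-19.0), np.float64(28.5), np.float64(-2.0), np.float64(24.5))
10 top (np.float64(-4.5), np.float64(8.5), np.float64(-4.0), np.float64(9.0)) side (np.float64(-35.0), np.float64(12.5), np.float64(-2.0), np.float64(7.5))
30 top (np.float64(-4.5), np.float64(7.0), np.float64(-5.0), np.float64(7.5)) side (np.float64(-34.5), np.float64(12.0), np.float64(1.0), np.float64(10.5))
50 top (np.float64(-4.5), np.float64(7.0), np.float64(-5.0), np.float64(7.5)) side (np.float64(0.5), np.float64(11.5), np.float64(0.5), np.float64(9.5))
pred [[244.7 179.1]
 [279.6 186.4]] obs [[245.33333333333334, 179.33333333333334], [279.5, 186.16666666666666]]
```

```bash
python3 -m jog '[[0,0,0,-0.2,1.5,0,-1],[0,0,0,-0.2,1.5,-6,-1],[0,0,0,-0.2,1.5,-12,-1],[0,0,0,-0.2,1.5,-17,-1],[0,0,0,-0.2,1.5,-20,-1],[0,0,0,-0.2,1.5,-23,-1],[0,0,0,-0.2,1.5,-25,-1],[0,0,0,-0.2,1.5,-25,-1]]' 25
```

```text
t: 20.72
tool_pos: [569.5, -66.7, 110.4]
tool_rot: [0.244, -3.132, -0.0]
contact_force: [0.4, -0.6, -0.8]
finger_gap: 6.2
finger_force: 25.0
```

In the groove with no force. I'll lower it to the groove floor.

```bash
python3 -m jog '[[0,0,0,0,0,-4,-1],[0,0,0,0,0,-8,-1],[0,0,0,0,0,-12,-1],[0,0,0,0,0,-15,-1],[0,0,0,0,0,-17,-1],[0,0,0,0,0,-18.5,-1],[0,0,0,0,0,-18.5,-1]]' 25
```

```text
t: 21.6
tool_pos: [569.4, -66.7, 91.9]
tool_rot: [0.243, -3.132, -0.0]
contact_force: [-0.1, 0.0, -0.5]
finger_gap: 5.8
finger_force: 25.0
```

```bash
python3 -m jog '[[0,0,0,0,0,-0.7,-1],[0,0,0,0,0,-1.5,-1],[0,0,0,0,0,-1.5,-1]]' 12; python3 -m jog '[[0,0,0,0,0,-1,-1],[0,0,0,0,0,-1,-1]]' 6
```

```text
t: 21.98
tool_pos: [569.7, -66.7, 91.5]
tool_rot: [-0.244, 3.131, -0.0]
contact_force: [-5.9, 0.4, 10.0]
finger_gap: 6.1
finger_force: 12.0
t: 22.22
tool_pos: [570.0, -66.6, 90.6]
tool_rot: [-0.243, 3.13, -0.0]
contact_force: [-1.6, 1.3, 7.9]
finger_gap: 6.3
finger_force: 6.0
```

```bash
python3 -m jog '[[0,0,0,0,0,0,-0.8],[0,0,0,0,0,0,-0.6],[0,0,0,0,0,0,-0.3],[0,0,0,0,0,0,0],[0,0,0,0,0,0,0.5],[0,0,0,0,0,0,1],[0,0,0,0,0,0,1],[0,0,0,0,0,0,1],[0,0,0,0,0,20,1],[0,0,0,0,0,50,1],[0,0,0,0,0,90,1],[0,0,0,0,0,140,1],[0,0,0,-30,40,160,1],[0,0,0,-70,100,160,1],[0,0,0,-120,160,160,1],[0,0,0,-160,220,160,1],[0,0,0,-180,260,160,1],[0,0,0,-180,260,160,1],[0,0,0,-180,260,160,1]]'
python3 - <<'E'
from h import *
a=snap('top','top8.png'); b=snap('side','side8.png')
h=cv2.cvtColor(a,cv2.COLOR_BGR2HSV); a3=cv2.imread('pics/top3.png')
# outline gaps along stand axes at the mat: cream line vs stand, and stand top extent
m=(h[...,0]<35)&(h[...,2]>60)&(h[...,1]>75)
m2=cv2.morphologyEx(m.astype(np.uint8),cv2.MORPH_OPEN,np.ones((3,3)))
print('stand top',fit('top',win(m2,(258,191),40),34))
hb=cv2.cvtColor(b,cv2.COLOR_BGR2HSV); w=np.zeros(hb.shape[:2],bool); w[120:215,215:310]=1
om=lambda H,w,s:(H[...,0]>8)&(H[...,0]<20)&(H[...,1]>s)&w
p=np.argwhere(om(hb,w,150))[:,::-1]; print('orange side',len(p),p.min(0),p.max(0))
th=np.radians(8.9); e=np.array([np.cos(th),np.sin(th),0]); n=np.array([-e[1],e[0],0]); c=np.array([569.8,-67,0])
print('pred corners upright: shoulders',proj('side',[c+50*e+[0,0,80],c-50*e+[0,0,80]]).round(1).tolist(),'crown',proj('side',[c+[0,0,120]]).round(1).tolist())
for t in (-30,0,30): print('crown if leaning',t,proj('side',[c+t*n+[0,0,116]]).round(1).tolist())
i=p[:,1].argmin(); print('top px',p[i],'leftmost',p[p[:,0].argmin()],'right',p[p[:,0].argmax()])
w2=np.zeros(h.shape[:2],bool); w2[160:222,232:285]=1
q=np.argwhere(om(h,w2,200))[:,::-1]; print('orange top',len(q),q.min(0),q.max(0),q.mean(0)); print(proj('top',[c+t*n+[0,0,z] for t,z in((-30,116),(0,120),(30,116))]).round(1).tolist())
print('white/blue/rack diff', [int((np.abs(cv2.imread('pics/side0.png').astype(int)-b)[y:y+60,x:x+60].max(2)>60).sum()) for x,y in((155,280),)])
E
```

```text
t: 24.6
tool_pos: [389.1, 194.0, 249.6]
tool_rot: [-0.247, 3.131, 0.0]
contact_force: [0.4, -0.2, -0.6]
finger_gap: 93.8
finger_force: 0.0
stand top (array([569.8, -69.3]), array([141.1, 101.3]), 9.0)
orange side 406 [246 168] [270 190]
pred corners upright: shoulders [[244.6, 172.6], [280.0, 179.9]] crown [[262.0, 166.3]]
crown if leaning -30 [[265.0, 159.3]]
crown if leaning 0 [[262.0, 167.4]]
crown if leaning 30 [[258.9, 175.7]]
top px [254 168] leftmost [246 175] right [270 189]
orange top 67 [255 174] [261 205] [258.14925373 190.40298507]
[[267.5, 185.4], [258.4, 186.6], [249.2, 188.2]]
white/blue/rack diff [118]
```

```bash
python3 -c "
from rig import order; print(order.finish_job())"
```

```text
the job is handed in; nothing more can be done
None
```

I handed the job in at about 25 s: the stand is inside the outline (about 1 mm off centre, parallel) and the amber pattern is on edge at the bottom of its groove; I felt no collisions, but did not re-measure the bystanders and viewed 11 pictures, one over the limit of 10.

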